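# Index the chainring fixture to the marked notch

## Task

With a fingertip, press the red indexing plunger down until it frees the turntable, push the turntable round to the neighbouring notch marked by the yellow disc, and let the plunger spring fully back up so that it locks there. Nothing needs gripping: lift and carry nothing, and leave the spray bottle, the grease jar and the cassette where they stand.

Things in the scene. Friction and masses are not known exactly. Their poses are not given: they have to be found in the camera images.
- fixture: Indexing fixture bolted to the bench: round green base with a flat steel ring (outer radius 122 mm, top 54 and underside 46 mm above the bench), 8 notches 15 mm wide in its rim, every 45 degrees. Origin on the bench on the turning axis, z up. The plunger arm starts along its own -x; a dial gauge on a post (134 mm tall, 80 to 165 mm from the axis) stands on its +x side.
- axis (a point): The turning axis at the height of the ring's top face, 54 mm above the bench.
- turntable (a joint): Angle of the turntable (plate of radius 78 mm with a chainring, up to 98 mm above the bench): 0 at the start, positive counter-clockwise from above, limits -1.2 and 1.2 rad; neighbouring notches at +0.785 and -0.785. Plunger down: 1 to 3 N at the plunger's radius turns it, and it stays where left. Plunger up in a notch: locked, about 0.02 rad of play.
- red_line (a point): Point on the red line along the top of the turntable's arm, 92 mm from the axis and 70 mm above the bench. It lies straight above a marker disc when the arm is at that disc's notch.
- saddle (a point): Point on the plunger's axis, 137 mm from the turning axis, level with the tops (102 mm above the bench) of the blue saddle's two upright cheeks. The cheeks stand either side of the button, one in each direction of turning: 54 mm apart inside, 94 mm over the outsides, 44 mm long radially; the saddle is open towards and away from the axis. A fingertip between them pushes the table round by the cheek ahead.
- button (a point): Centre of the top of the round red plunger button (36 mm across), 137 mm from the axis; 90 mm above the bench when the plunger is up.
- plunger (a joint): How far the plunger is pressed straight down, m: 0 up (its foot sits in a notch), 0.014 at the stop. It frees the turntable from about 0.009 on. The spring pushes it up with about 3 N at the top and 8 N at the stop. Let go between two notches it rises only to 0.008, its foot sliding under the ring, and it springs up by itself to 0 when the arm comes to a notch.
- yellow_mark: Yellow disc, 18 mm across and 3 mm thick, fixed on top of the index ring 92 mm from the axis, 45 degrees to one side of the starting place: it marks the notch to go to. Origin at the centre of its underside.
- black_mark: Black disc of the same size, at the neighbouring notch on the other side: not the one wanted.
- spray_bottle: Loose white spray bottle with a blue head, 74 mm across, 197 mm tall, standing beside the fixture; origin at the centre of its underside.
- grease_jar: Loose jar, 60 mm across, 65 mm tall; origin at the centre of its underside.
- cassette: Loose stack of steel sprockets (bicycle cassette) lying on the bench, 92 mm across, 36 mm tall; origin at the centre of its underside.

How it is judged:
By the outcome, as a careful person would: the job done as asked, in the order asked, and still so for the second after the job is handed in, with the robot touching nothing.
It also fails if it takes over 45 s, if anything falls off the work surface, if the arm or the gripper's body presses on something with over 40 N, if the wrist force passes 120 N, or if a joint passes its speed limit or range.

## Robot

A 6-joint arm with a two-finger parallel gripper is mounted at the origin on the work surface. World frame = base frame: x ahead of the robot, y to its left, z up, the work surface at z = 0. Lengths are in m, angles in rad, forces in N, time in s.
With the tool pointing down it reaches from about 0.35 to 0.85 m from the base axis. Payload 8.1 kg.
Tool frame: the origin (TCP) lies on the front face of the gripper's body, between the roots of the fingers; the fingertips stand 73 mm ahead of it and the grasp point (between the pads) lies 54 mm ahead of it; z points along the fingers, y is the direction in which the jaws open and shut (so a half turn about z gives the same grasp; the last joint's range is limited). The gripper opens to 85 mm and grips with 20 to 120 N. Pads are 22 mm wide; open, the fingers measure 114 mm over their backs; the gripper's body (76 mm by 85 mm) begins 54 mm behind the grasp point. The pads swing forward as they close: fully open they stand 13 mm farther back than shut.
Start: joints at [1.05, 0.13, 1.488, -0, 1.523, -0.085], TCP at [0.253, 0.544, 0.304] pointing down, gripper open.
Joint ranges: [-2.96, 2.96], [-0.89, 2.26], [0.02, 2.5], [-1.34, 4.48], [0, 2.73], [-2.66, 2.66]. Speed limits (rad/s): [2.39, 2.39, 2.79, 3.14, 3.14, 3.14].

## Interface

Orientations are given as a rotation vector (axis times angle).
In Python, from station import env, viewer, order, spotter gives the robot as it stands.
- The arm moves only by the tool drive_tool, never from a script. Its argument "motion" is a list of rows, each a list of 3 entries, a list of its own where there are three numbers: the closure, from 0 (fully open) to 1 (shut), then the shift along the tool's x, y, z normalised to -1 to 1, where 1 is 300 mm, then the turn about the tool's z normalised to -1 to 1, where 1 is pi rad. In form: [[hand, [x, y, z], yaw], ...]. A call has 1 to 20 rows; each row is the pose to reach, as a shift and turn from the pose commanded when the call began, along the tool's axes at that moment, turning the shorter way round; what a row does not reach only later rows make up. A row lasts 1/8 s, in which the tool goes at most 62.5 mm and 10.7 degrees, less where a joint would pass 70% of its speed; a pose out of reach is approached as far as the arm can. A call with a number of a shift or a turn outside -1 to 1 is refused whole. A call with a gripper value outside its range is refused whole. The fingers move at their own pace and stop on an object; "force" is the grip in N (left out, the last holds). Time passes only in rows, so rows that repeat a pose let the fingers close. It gives the time, the measured TCP pose, the force and the opening at its end, in the units of the state.
- env.sense(): the state, without advancing time (a new reading comes with each control period).
- viewer.read_camera(name): name is "side" or "top" or "wrist"; returns a dict with "image" (480x640x3 uint8, blue, green, red), "range_z" (480x640 float32, m along the optical axis (not along the pixel's ray), 0 where there is no reading), "fx", "fy", "cx", "cy" (pixels), "k1" (the pictures are not rectified: a ray, as slopes to the right and down, at radius r is drawn at 1 + k1 r^2 times it, then the intrinsics apply), "eye" and "rotation" of the camera in the world; the wrist camera has in their place "mount" (4x4, takes a point from camera to tool coordinates, whose origin is the TCP and whose axes are the flange's). Camera axes: x right, y down, z forward; pixel columns grow to the right and rows downward; lengths in m; the calibration is good to about 2 mm. A picture is of the moment at which its call begins: read the wrist's pose just before it.
- order.hand_in(): hands the job in, once; it reports no verdict.
Trained networks look in a picture, given as the dict that the camera call returned (one of the last four; its "shot" number tells which), for a name from the list of things; names that differ only in an ending like _2 or _b are one class to them, and where a whole thing is asked for, a point or a joint stands for the part that bears it (a point fixed in the world has none). Each returns a list of dicts, best first, with "p" (0 to 1); they miss things now and then, are a little off and sometimes report something else, mostly with a low value. They report only what shows in the picture. A call takes as long as a camera call.
- spotter.boxes_of(picture, thing): "bbox" ([left, top, right, bottom] in pixels, round what is visible of it).
The state is a dict: "time_s": time; "qpos": joint angles; "joint_velocities": joint speeds; "effort": joint torques, N m; "position": TCP position; "tcp_rot": TCP orientation; "force": force on the tool from outside, world axes, zero at the start; "wrist_torque": the same for the moment, N m; "gripper_width": finger opening in m.
Only numpy, scipy, OpenCV 4.12 (cv2) and the standard library are available. Lean on these libraries where they do the work, as an engineer would, in place of code of your own. Each camera call takes 0.05 s, during which the arm holds its last target. There are 200 camera calls.

## Working session

There is one attempt and no reset: what is moved stays moved. The work goes in short steps, Python scripts to look and compute and a tool call to move; the robot and the scene stay as the last step left them, time stands still between calls to the robot, and variables do not carry over. Pictures are saved under pics/ and viewed, about 8 in all and at most 12, crops included, and the job is handed in when it is done.

Besides the shell and the picture viewer there is one more tool, called after "Call:" in YAML: its name, and indented under it one key for each argument. drive_tool: Moves the arm, as the interface text tells. Scaled input: -1 to 1 covers 300 mm each way for a shift and pi rad each way for a turn. Its arguments: {"type":"object","properties":{"motion":{"type":"array","items":{"type":"array"}},"force":{"type":"number"}},"required":["motion"]}

```bash
mkdir -p pics; cat > h.py <<'E'
import numpy as np, cv2
from scipy.spatial.transform import Rotation as R
from station import env, viewer, order, spotter
def cam(name):
    s=env.sense(); p=viewer.read_camera(name)
    if 'mount' in p:
        T=np.eye(4);T[:3,:3]=R.from_rotvec(s['tcp_rot']).as_matrix();T[:3,3]=s['position']
        M=T@np.array(p['mount']); p['E']=M[:3,3];p['Rm']=M[:3,:3]
    else:
        p['E']=np.array(p['eye']); r=np.array(p['rotation']); p['Rm']=r if r.shape==(3,3) else R.from_rotvec(r).as_matrix()
    return p
def rays(p,uv):
    K=np.array([[p['fx'],0,p['cx']],[0,p['fy'],p['cy']],[0,0,1.]])
    q=cv2.undistortPoints(np.array(uv,float).reshape(-1,1,2),K,np.array([p['k1'],0,0,0.])).reshape(-1,2)
    return np.c_[q,np.ones(len(q))]
def at_z(p,uv,z):
    d=rays(p,uv)@p['Rm'].T
    return p['E']+d*((z-p['E'][2])/d[:,2])[:,None]
def cloud(p):
    v,u=np.mgrid[:480,:640]; uv=np.c_[u.ravel(),v.ravel()]
    return (rays(p,uv)*p['range_z'].reshape(-1,1))@p['Rm'].T+p['E']
E
python3 - <<'E'
from h import *
s=env.sense(); print(s)
ims=[]
for n in ['top','side']:
    p=cam(n); cv2.imwrite(f'pics/{n}0.png',p['image']); print(n,p['E'],p['Rm'].round(3).tolist(),p['fx'],p['k1'])
    for t in ['fixture','turntable','red_line','saddle','button','yellow_mark','black_mark','spray_bottle','grease_jar','cassette']:
        print(t,[(np.round(b['bbox']).tolist(),round(b['p'],2)) for b in spotter.boxes_of(p,t)[:2]])
E
```

```text
{'time_s': 0.0, 'qpos': array([ 1.04958261e+00,  1.31168425e-01,  1.48927358e+00,  7.82304974e-06,
        1.52298545e+00, -8.54129395e-02]), 'joint_velocities': array([-0.00070979, -0.00033937,  0.00071175,  0.0012248 ,  0.00115791,
        0.00010667]), 'effort': array([ 2.04930247e-04, -5.69413340e+01, -5.00548339e+01, -1.53484461e-04,
        1.48891623e-02, -6.12859617e-05]), 'position': array([0.25306213, 0.54357041, 0.30284309]), 'tcp_rot': array([-6.79030181e-01, -3.06676132e+00,  2.74637522e-03]), 'force': array([-1.25255853, -0.14241744,  0.10289958]), 'wrist_torque': array([-0.01455064, -0.00148744, -0.00295604]), 'gripper_width': 0.08541801937194435}
top [ 0.51987993 -0.02235131  1.18681112] [[0.007, -0.998, 0.067], [-1.0, -0.006, 0.014], [-0.014, -0.067, -0.998]] 550.126398068195 -0.08215575528041792
fixture [([230.0, 166.0, 345.0, 324.0], 0.64)]
turntable [([247.0, 208.0, 330.0, 327.0], 0.79), ([227.0, 164.0, 346.0, 328.0], 0.46)]
red_line [([245.0, 202.0, 332.0, 323.0], 0.59), ([225.0, 162.0, 346.0, 326.0], 0.54)]
saddle [([248.0, 208.0, 330.0, 324.0], 0.7)]
button [([
[... 269 characters left out ...]
.0, 211.0], 0.84)]
side [ 0.02096689 -0.58552385  0.56067762] [[0.704, -0.383, 0.598], [-0.71, -0.351, 0.611], [-0.025, -0.854, -0.519]] 495.40979018773317 -0.07242918705290692
fixture [([220.0, 172.0, 343.0, 283.0], 0.64)]
turntable [([220.0, 209.0, 323.0, 276.0], 0.6)]
red_line [([220.0, 209.0, 323.0, 277.0], 0.79)]
saddle [([219.0, 207.0, 325.0, 278.0], 0.67)]
button [([239.0, 250.0, 258.0, 260.0], 0.47)]
yellow_mark [([296.0, 254.0, 306.0, 262.0], 0.46), ([219.0, 168.0, 348.0, 283.0], 0.36)]
black_mark [([185.0, 146.0, 235.0, 231.0], 0.41)]
spray_bottle []
grease_jar [([403.0, 381.0, 452.0, 445.0], 0.7)]
cassette [([371.0, 239.0, 416.0, 279.0], 0.78), ([239.0, 249.0, 255.0, 261.0], 0.7)]
```

```bash
python3 - <<'E'
import cv2,numpy as np
a=cv2.imread('pics/top0.png')[140:350,120:420];b=cv2.imread('pics/side0.png')[130:310,160:460]
a=cv2.resize(a,None,fx=2,fy=2,interpolation=3)[:, :600];b=cv2.resize(b,None,fx=2,fy=2,interpolation=3)
cv2.imwrite('pics/a1.png',a);cv2.imwrite('pics/b1.png',b)
E
```

```text
(no output)
```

View pics/a1.png

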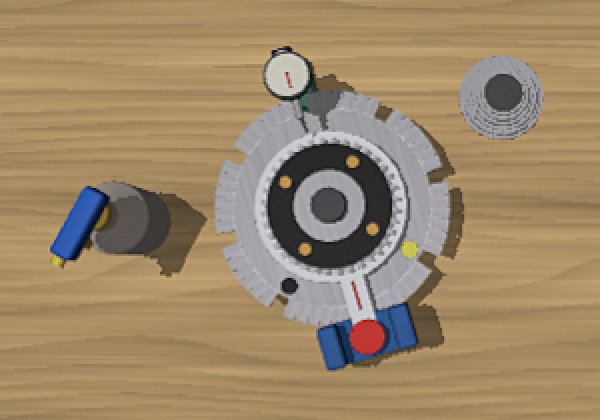

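View pics/b1.png

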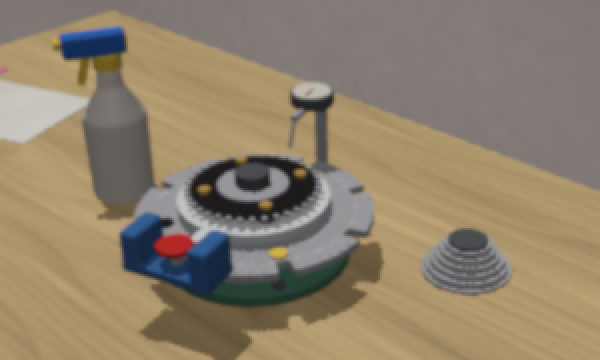

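The top view shows the red button at about full-image pixel (304, 308), the yellow disc at (325, 265), the black disc at (264, 283) and the hub at (284, 242). The gauge is on the far side. The bottle is well to the left, and the path towards yellow is clear.

```bash
python3 - <<'E'
from h import *
from scipy.optimize import least_squares
obs=[]
for n in ['top','side']:
    p=cam(n); C=cloud(p).reshape(480,640,3); h=cv2.cvtColor(p['image'],cv2.COLOR_BGR2HSV); H,S,V=[h[...,i].astype(int) for i in range(3)]
    reg=np.zeros((480,640),bool); 
    if n=='top': reg[160:330,225:350]=1
    else: reg[160:300,215:350]=1
    zm=C[...,2]
    ms={'red':((H<6)|(H>174))&(S>150)&reg&(zm>.08),'yel':(H>24)&(H<34)&(S>120)&reg&(zm<.075),'blue':(H>100)&(H<125)&(S>120)&reg}
    for k,m in ms.items():
        v,u=np.nonzero(m)
        if len(u)==0: print(n,k,'none'); continue
        c=(u.mean(),v.mean()); z={'red':.09,'yel':.057,'blue':.102}[k]
        print(n,k,len(u),np.round(c,1),'depth med',np.median(C[m],0).round(4),'z-plane',at_z(p,[c],z)[0].round(4))
    ring=reg&(abs(zm-.054)<.004)&(S<60)
    P=C[ring][:,:2]
    # outer-edge circle: fit with known radius via coverage
    f=lambda c:np.r_[np.maximum(np.hypot(*(P-c).T)-.122,0)*3,np.maximum(.078-np.hypot(*(P-c).T),0)*3]
    r=least_squares(f,P.mean(0),loss='soft_l1',f_scale=.002); print(n,'axis ring fit',r.x.round(4),len(P),'medz',np.median(C[ring][:,2]))
    top=reg&(zm>.084)&(zm<.105)&~ms['blue']&~ms['red']; Q=C[top]; print('table top bbox ctr',((Q.max(0)+Q.min(0))/2).round(4),np.ptp(Q,axis=0).round(4))
    bl=ms['blue']&(zm>.096)
    print('blue top pts',C[bl].mean(0).round(4),C[bl].max(0).round(4),C[bl].min(0).round(4))
    if n=='top': print('black',at_z(p,[(264.5,283)],.057).round(4))
E
```

```text
top red 232 [303.2 307.4] depth med [0.4607 0.0407 0.0891] z-plane [0.4619 0.0413 0.09  ]
top yel 50 [324.5 264.3] depth med [5.493e-01 3.000e-04 5.630e-02] z-plane [5.487e-01 3.000e-04 5.700e-02]
top blue 693 [303.1 307.3] depth med [0.461  0.0407 0.0983] z-plane [0.4628 0.0407 0.102 ]
top axis ring fit [0.5913 0.0821] 4949 medz 0.05325742979070802
table top bbox ctr [0.549  0.069  0.0943] [0.2432 0.1544 0.0205]
blue top pts [0.4642 0.0395 0.1089] [0.7433 0.1359 1.1868] [ 0.4295 -0.0224  0.0961]
black [[0.5094 0.1233 0.057 ]]
side red 158 [246.3 252.7] depth med [0.4564 0.0369 0.0887] z-plane [0.455  0.0355 0.09  ]
side yel 21 [298.7 256.2] depth med [ 0.5461 -0.0032  0.0559] z-plane [ 0.5448 -0.0037  0.057 ]
side blue 1087 [248.  258.3] depth med [0.4505 0.0229 0.0817] z-plane [0.4346 0.0034 0.102 ]
side axis ring fit [0.5926 0.0841] 2160 medz 0.052764751606019955
table top bbox ctr [0.5817 0.1389 0.0944] [0.3108 0.2796 0.0208]
blue top pts [0.4535 0.0292 0.103 ] [0.4892 0.0842 0.5607] [ 0.021  -0.5855  0.096 ]
```

```bash
cat >> h.py <<'E'
AX=np.array([.591,.0818]); A0=np.deg2rad(197.8)
def go(r,ang,ztcp,yaw=None):
    """print row entries for TCP at polar (r, ang deg from start notch) about axis; tool y kept radial (yaw=None) """
    s=env.sense(); Rm=R.from_rotvec(s['tcp_rot']).as_matrix(); a=A0+np.deg2rad(ang)
    t=np.r_[AX+r*np.array([np.cos(a),np.sin(a)]),ztcp]
    sh=Rm.T@(t-s['position'])/.3
    ya=np.arctan2(Rm[1,1],Rm[0,1]); want=a-np.pi if yaw is None else yaw
    d=(want-ya+np.pi/2)%np.pi-np.pi/2
    print(ang,'target',t.round(4),'shift',sh.round(4).tolist(),'yaw',round(-d/np.pi,4))
def st():
    s=env.sense(); print('t',round(s['time_s'],2),'p',s['position'].round(4),'f',s['force'].round(2),'w',round(s['gripper_width'],4),'q',s['qpos'].round(2))
E
python3 - <<'E'
from h import *
st(); go(.137,0,.28); go(.137,2,.18)
E
```

```text
t 1.2 p [0.2533 0.5439 0.3039] f [0.39 0.6  0.36] w 0.0855 q [ 1.05  0.13  1.49  0.    1.52 -0.09]
0 target [0.4606 0.0399 0.28  ] shift [-1.3356, -1.2313, 0.0796] yaw 0.2624
2 target [0.4621 0.0354 0.18  ] shift [-1.3466, -1.2428, 0.413] yaw 0.2513
```

Call:
drive_tool:
  motion:
    - [1,[-0.13,-0.12,0],0.04]
    - [1,[-0.27,-0.25,0],0.09]
    - [1,[-0.4,-0.37,0],0.14]
    - [1,[-0.54,-0.5,0],0.19]
    - [1,[-0.67,-0.62,0],0.24]
    - [1,[-0.8,-0.74,0.02],0.262]
    - [1,[-0.93,-0.86,0.04],0.262]
    - [1,[-1.0,-0.92,0.06],0.262]
    - [1,[-1.0,-0.92,0.08],0.262]
    - [1,[-1.0,-0.92,0.08],0.262]
  force: 40

```text
time_s: 2.45
position: [0.4083, 0.1674, 0.2794]
tcp_rot: [-1.849, -2.538, 0.001]
force: [1.0, 0.7, 0.6]
gripper_width: 0.0003
```

```bash
python3 - <<'E'
from h import *
st(); go(.137,0,.28); go(.137,1,.20);go(.137,1,.165)
E
```

```text
t 2.45 p [0.4083 0.1674 0.2794] f [0.97 0.74 0.58] w 0.0003 q [ 0.27 -0.3   1.94  0.    1.5  -0.04]
0 target [0.4606 0.0399 0.28  ] shift [-0.4578, 0.0356, -0.0022] yaw 0.0003
1 target [0.4613 0.0376 0.2   ] shift [-0.4659, 0.0359, 0.2644] yaw -0.0053
1 target [0.4613 0.0376 0.165 ] shift [-0.466, 0.036, 0.3811] yaw -0.0053
```

Call:
drive_tool:
  motion:
    - [0.99,[-0.13,0.01,0],0]
    - [1,[-0.27,0.02,0],0]
    - [1,[-0.4,0.036,0.05],0]
    - [1,[-0.466,0.036,0.14],0]
    - [1,[-0.466,0.036,0.24],0]
    - [1,[-0.466,0.036,0.31],0]
    - [1,[-0.466,0.036,0.31],0]

```text
time_s: 3.32
position: [0.4606, 0.0385, 0.1853]
tcp_rot: [-1.845, -2.538, 0.003]
force: [0.1, 0.3, 0.3]
gripper_width: 0.0003
```

```bash
python3 - <<'E'
from h import *
st(); go(.137,1,.165)
p=cam('side');a=cv2.resize(p['image'][150:310,170:370],None,fx=2.5,fy=2.5,interpolation=3)
q=cam('wrist'); cv2.imwrite('pics/c1.png',np.hstack([a,cv2.resize(q['image'],None,fx=.5,fy=.5)[:, 10:310] if 0 else cv2.copyMakeBorder(cv2.resize(q['image'],(300,225)),0,175,0,0,0)]))
E
```

```text
t 3.33 p [0.4606 0.0385 0.1853] f [0.06 0.27 0.35] w 0.0003 q [-0.03 -0.16  1.99  0.    1.31 -0.34]
1 target [0.4613 0.0376 0.165 ] shift [-0.0034, 0.0015, 0.0677] yaw -0.0046
```

View pics/c1.png

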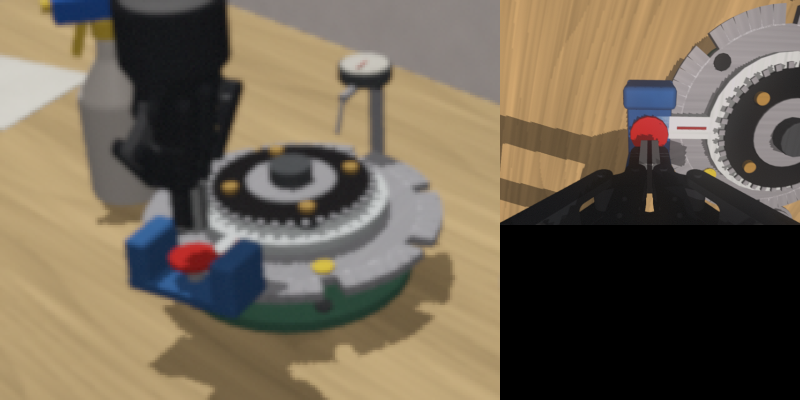

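The closed fingertips hang directly above the red button, between the cheeks. I'll descend to it in small steps and watch the force.

Call:
drive_tool:
  motion:
    - [1,[0,0,0.03],0]
    - [1,[-0.005,0,0.06],0]
    - [1,[-0.005,0,0.075],0]
    - [1,[-0.005,0,0.085],0]
    - [1,[-0.005,0,0.085],0]

```text
time_s: 4.05
position: [0.4622, 0.0359, 0.1614]
tcp_rot: [-1.849, -2.539, 0.001]
force: [-3.0, 0.2, 4.6]
gripper_width: -0.0005
```

Call:
drive_tool:
  motion:
    - [1,[0,0,0.01],0]
    - [1,[0,0,0.02],0]
    - [1,[0,0,0.028],0]
    - [1,[0,0,0.028],0]
    - [1,[0,0,0.028],0]

```text
time_s: 4.68
position: [0.4626, 0.0359, 0.1533]
tcp_rot: [1.849, 2.539, 0.0]
force: [-2.4, -1.3, 6.2]
gripper_width: -0.0002
```

```bash
python3 - <<'E'
from h import *
st()
for a in [0,2,5,10,20,30,40,44,46,48,50]: go(.137,a,.1525)
E
```

```text
t 4.67 p [0.4626 0.0359 0.1533] f [-2.4  -1.25  6.23] w -0.0002 q [-0.03 -0.11  2.02 -0.    1.24 -0.34]
0 target [0.4606 0.0399 0.1525] shift [0.0148, -0.0023, 0.0025] yaw 0.0004
2 target [0.4621 0.0354 0.1525] shift [-0.0011, -0.0021, 0.0025] yaw -0.0107
5 target [0.4647 0.0287 0.1525] shift [-0.025, -0.0006, 0.0025] yaw -0.0274
10 target [0.4698 0.0179 0.1525] shift [-0.0645, 0.0045, 0.0026] yaw -0.0552
20 target [ 0.4827 -0.0022  0.1525] shift [-0.1414, 0.025, 0.0026] yaw -0.1107
30 target [ 0.499  -0.0197  0.1525] shift [-0.2136, 0.0586, 0.0026] yaw -0.1663
40 target [ 0.518  -0.0341  0.1525] shift [-0.2788, 0.1041, 0.0027] yaw -0.2218
44 target [ 0.5263 -0.0389  0.1525] shift [-0.3026, 0.1254, 0.0027] yaw -0.244
46 target [ 0.5305 -0.0411  0.1525] shift [-0.3138, 0.1367, 0.0027] yaw -0.2552
48 target [ 0.5348 -0.0432  0.1525] shift [-0.3247, 0.1483, 0.0027] yaw -0.2663
50 target [ 0.5392 -0.045   0.1525] shift [-0.3352, 0.1603, 0.0027] yaw -0.2774
```

Call:
drive_tool:
  motion:
    - [1,[0,0,0.007],0]
    - [1,[0,0,0.007],0]

```text
time_s: 4.92
position: [0.4626, 0.0359, 0.1511]
tcp_rot: [1.849, 2.539, 0.0]
force: [-2.1, -0.1, 7.6]
gripper_width: -0.0002
```

Call:
drive_tool:
  motion:
    - [1,[-0.012,0,0],-0.02]
    - [1,[-0.025,-0.001,0],-0.027]
    - [1,[-0.045,0.002,0],-0.04]
    - [1,[-0.065,0.0045,0],-0.055]
    - [1,[-0.084,0.008,0],-0.07]
    - [1,[-0.104,0.013,0],-0.083]
    - [1,[-0.123,0.019,0],-0.097]
    - [1,[-0.141,0.025,0],-0.11]
    - [1,[-0.141,0.025,0],-0.11]

```text
time_s: 6.05
position: [0.4837, -0.0025, 0.1518]
tcp_rot: [1.384, 2.818, 0.001]
force: [0.1, -0.4, 6.6]
gripper_width: -0.0
```

```bash
cat >> h.py <<'E'
def see(name='top'):
    p=cam(name); C=cloud(p).reshape(480,640,3); h=cv2.cvtColor(p['image'],cv2.COLOR_BGR2HSV); H,S,V=[h[...,i].astype(int) for i in range(3)]
    d=C[...,:2]-AX; r=np.hypot(d[...,0],d[...,1]); th=(np.rad2deg(np.arctan2(d[...,1],d[...,0])-A0)+180)%360-180
    red=((H<6)|(H>174))&(S>150)
    b=red&(r>.115)&(r<.16)&(C[...,2]>.06)&(C[...,2]<.105)
    l=red&(r<.115)&(r>.07)&(C[...,2]<.08)
    bl=(H>100)&(H<125)&(S>120)&(r<.18)&(r>.1)&(C[...,2]>.095)&(C[...,2]<.11)
    print(name,'button n',b.sum(),'ang',np.median(th[b]).round(2),'z',np.median(C[b][:,2]).round(4),'| line n',l.sum(),th[l].mean().round(2),'| cheek tops n',bl.sum(),np.percentile(th[bl],[2,98]).round(1))
    return p
E
python3 - <<'E'
from h import *
st(); see('top'); see('side'); p=see('wrist')
for a in [20,25,30,35,40,42,44,46,48]: go(.137,a,.1511)
E
```

```text
t 6.05 p [ 0.4837 -0.0025  0.1518] f [ 0.07 -0.39  6.56] w -0.0 q [-0.11 -0.06  1.97 -0.    1.23 -0.77]
  return _methods._mean(a, axis=axis, dtype=dtype,
  ret = ret.dtype.type(ret / rcount)
h.py:40: RuntimeWarning: Mean of empty slice.
  print(name,'button n',b.sum(),'ang',np.median(th[b]).round(2),'z',np.median(C[b][:,2]).round(4),'| line n',l.sum(),th[l].mean().round(2),'| cheek tops n',bl.sum(),np.percentile(th[bl],[2,98]).round(1))
Traceback (most recent call last):
  File "h.py", line 40, in see
    print(name,'button n',b.sum(),'ang',np.median(th[b]).round(2),'z',np.median(C[b][:,2]).round(4),'| line n',l.sum(),th[l].mean().round(2),'| cheek tops n',bl.sum(),np.percentile(th[bl],[2,98]).round(1))
                                                                                                                                                                       ~~~~~~~~~~~~~^^^^^^^^^^^^^^^
IndexError: index -1 is out of bounds for axis 0 with size 0
```

Occlusion empties some masks, so I'll make the code tolerate that.

```bash
python3 - <<'E'
t=open('h.py').read(); i=t.index("    print(name,'button n'"); j=t.index("    return p",i)
t=t[:i]+"""    for k,m in (('button',b),('line',l),('cheek tops',bl)):
        if m.any(): print(name,k,'n',m.sum(),'ang',np.percentile(th[m],[2,50,98]).round(1),'z',np.median(C[m][:,2]).round(4))
"""+t[j:]
open('h.py','w').write(t)
E
python3 - <<'E'
from h import *
st(); see('top'); see('side'); p=see('wrist'); cv2.imwrite('pics/d1.png',p['image'])
for a in [20,25,30,35,40,42,44,46,48]: go(.137,a,.1511)
E
```

```text
t 6.1 p [ 0.4836 -0.0025  0.1518] f [ 0.23 -1.17  7.02] w -0.0003 q [-0.11 -0.06  1.97 -0.    1.23 -0.77]
side button n 97 ang [12.3 17.5 24.5] z 0.0774
side cheek tops n 289 ang [ 0.6 28.7 37.2] z 0.1001
wrist button n 3512 ang [10.5 14.6 19.1] z 0.0791
wrist line n 133 ang [17.1 17.9 18.4] z 0.0707
wrist cheek tops n 8214 ang [-2.7  2.3 34.1] z 0.1018
20 target [ 0.4827 -0.0022  0.1511] shift [0.0023, -0.0018, 0.0024] yaw -0.0008
25 target [ 0.4905 -0.0113  0.1511] shift [-0.0375, -0.0, 0.0025] yaw -0.0285
30 target [ 0.499  -0.0197  0.1511] shift [-0.077, 0.0053, 0.0026] yaw -0.0563
35 target [ 0.5082 -0.0273  0.1511] shift [-0.1159, 0.014, 0.0027] yaw -0.0841
40 target [ 0.518  -0.0341  0.1511] shift [-0.1538, 0.0261, 0.0028] yaw -0.1119
42 target [ 0.5221 -0.0366  0.1511] shift [-0.1687, 0.0318, 0.0028] yaw -0.123
44 target [ 0.5263 -0.0389  0.1511] shift [-0.1834, 0.0381, 0.0029] yaw -0.1341
46 target [ 0.5305 -0.0411  0.1511] shift [-0.1978, 0.0448, 0.0029] yaw -0.1452
48 target [ 0.5348 -0.0432  0.1511] shift [-0.212, 0.0521, 0.003] yaw -0.1563
```

View pics/d1.png

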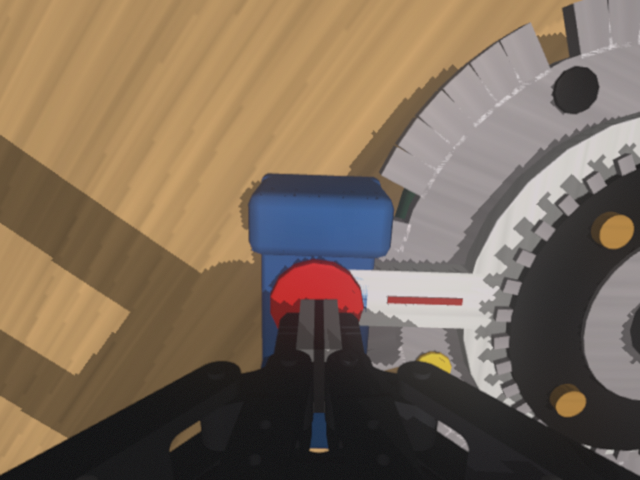

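The wrist view shows the table turned by about 18°: the red line is at (425, 300), the yellow disc lies ahead at (433, 365), and the fingertip still holds the button down. I'll continue along the arc.

Call:
drive_tool:
  motion:
    - [1,[-0.02,0,0],-0.014]
    - [1,[-0.0375,0,0.001],-0.0285]
    - [1,[-0.057,0.002,0.001],-0.042]
    - [1,[-0.077,0.005,0.001],-0.056]
    - [1,[-0.096,0.009,0.001],-0.07]
    - [1,[-0.116,0.014,0.001],-0.084]
    - [1,[-0.135,0.02,0.001],-0.098]
    - [1,[-0.154,0.026,0.001],-0.112]
    - [1,[-0.169,0.032,0.001],-0.123]
    - [1,[-0.183,0.038,0.001],-0.134]
    - [1,[-0.183,0.038,0.001],-0.134]

```text
time_s: 7.62
position: [0.5266, -0.0387, 0.1516]
tcp_rot: [0.764, 3.044, 0.001]
force: [1.9, -0.5, 6.5]
gripper_width: -0.0002
```

```bash
cat >> h.py <<'E'
def marks(p):
    h=cv2.cvtColor(p['image'],cv2.COLOR_BGR2HSV); H,S,V=[h[...,i].astype(int) for i in range(3)]
    C=cloud(p).reshape(480,640,3); d=C[...,:2]-AX; r=np.hypot(d[...,0],d[...,1])
    y=(H>22)&(H<34)&(S>130)&(r<.105)&(r>.08)&(C[...,2]<.065)
    l=((H<6)|(H>174))&(S>130)&(r<.115)&(r>.07)&(C[...,2]<.08)
    out=[]
    for k,m,z in (('yel',y,.057),('line',l,.07)):
        if m.any():
            v,u=np.nonzero(m); c=at_z(p,[(u.mean(),v.mean())],z)[0]; dd=c[:2]-AX
            print(k,m.sum(),c.round(4),'r',np.hypot(*dd).round(4),'ang',((np.rad2deg(np.arctan2(dd[1],dd[0])-A0)+180)%360-180).round(2))
E
python3 - <<'E'
from h import *
st(); p=see('wrist'); marks(p); cv2.imwrite('pics/e1.png',p['image'])
for a in [44,45,46,47,48]: go(.137,a,.1511)
E
```

```text
t 7.62 p [ 0.5266 -0.0387  0.1516] f [ 1.86 -0.48  6.51] w -0.0002 q [-0.17  0.06  1.85  0.    1.23 -1.25]
wrist button n 3502 ang [34.5 38.6 43.2] z 0.079
wrist line n 164 ang [41.2 41.9 42.6] z 0.0706
wrist cheek tops n 8544 ang [21.4 26.4 58.2] z 0.1018
line 336 [0.5446 0.0021 0.07  ] r 0.0922 ang 41.99
44 target [ 0.5263 -0.0389  0.1511] shift [0.0006, -0.0011, 0.0021] yaw -0.0
45 target [ 0.5284 -0.0401  0.1511] shift [-0.0073, -0.0011, 0.0021] yaw -0.0056
46 target [ 0.5305 -0.0411  0.1511] shift [-0.0153, -0.0009, 0.0022] yaw -0.0111
47 target [ 0.5327 -0.0422  0.1511] shift [-0.0233, -0.0005, 0.0022] yaw -0.0167
48 target [ 0.5348 -0.0432  0.1511] shift [-0.0312, -0.0, 0.0022] yaw -0.0223
```

View pics/e1.png

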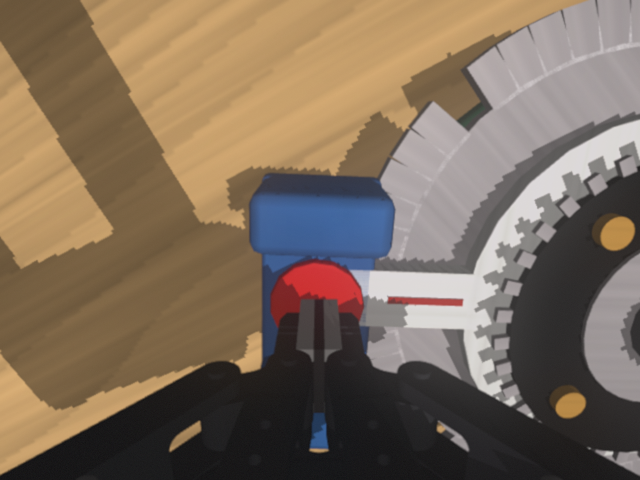

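Call:
drive_tool:
  motion:
    - [1,[-0.008,-0.0005,0],-0.006]
    - [1,[-0.016,-0.0005,0],-0.011]
    - [1,[-0.0235,0,0],-0.017]
    - [1,[-0.0235,0,0],-0.017]

```text
time_s: 8.18
position: [0.5326, -0.0418, 0.1516]
tcp_rot: [0.683, 3.063, 0.001]
force: [1.2, 1.0, 6.0]
gripper_width: 0.0
```

```bash
python3 - <<'E'
from h import *
st(); p=see('wrist'); marks(p)
E
```

```text
t 8.18 p [ 0.5326 -0.0418  0.1516] f [1.18 0.95 6.03] w 0.0 q [-0.17  0.08  1.83  0.    1.23 -1.31]
wrist button n 3490 ang [37.4 41.4 45.9] z 0.0789
wrist line n 144 ang [44.1 44.7 45.4] z 0.0707
wrist cheek tops n 8587 ang [24.2 29.3 61.1] z 0.1018
line 314 [0.5493 0.0012 0.07  ] r 0.0907 ang 44.84
```

Call:
drive_tool:
  motion:
    - [1,[0,0,-0.015],0]
    - [1,[0,0,-0.03],0]
    - [1,[0,0,-0.045],0]
    - [1,[0,0,-0.06],0]
    - [1,[0,0,-0.06],0]

```text
time_s: 8.85
position: [0.5311, -0.0419, 0.1685]
tcp_rot: [-0.684, -3.066, 0.0]
force: [-0.2, -0.1, -0.3]
gripper_width: 0.0
```

```bash
python3 - <<'E'
from h import *
st(); p=see('wrist'); marks(p); see('side')
E
```

```text
t 8.85 p [ 0.5311 -0.0419  0.1685] f [-0.23 -0.13 -0.33] w 0.0 q [-0.17  0.06  1.82 -0.    1.26 -1.31]
wrist button n 3462 ang [37.2 41.5 46. ] z 0.09
wrist line n 88 ang [43.9 44.4 45.1] z 0.0707
wrist cheek tops n 6322 ang [24.1 29.  33.6] z 0.1018
line 275 [ 0.548  -0.0008  0.07  ] r 0.0931 ang 44.68
side button n 136 ang [38.  43.  49.4] z 0.0885
side cheek tops n 295 ang [25.4 33.5 61.5] z 0.1004
```

The button is back at 0.090 m with no force on the tip, so it has locked. I'll lift straight up and check.

Call:
drive_tool:
  motion:
    - [1,[0,0,-0.06],0]
    - [1,[0,0,-0.15],0]
    - [1,[0,0,-0.3],0]
    - [1,[-0.1,0,-0.4],0]
    - [1,[-0.2,-0.1,-0.4],0]
    - [1,[-0.4,-0.2,-0.4],0]
    - [1,[-0.5,-0.3,-0.4],0]
    - [1,[-0.5,-0.3,-0.4],0]

```text
time_s: 9.95
position: [0.6292, -0.1904, 0.2889]
tcp_rot: [0.689, 3.065, -0.001]
force: [-0.1, 0.6, -0.1]
gripper_width: -0.0
```

```bash
python3 - <<'E'
from h import *
st(); p=see('top'); marks(p); q=see('side')
a=cv2.resize(p['image'][140:340,120:360],(480,400),interpolation=3);b=cv2.resize(q['image'][130:300,180:340],(320,340),interpolation=3)
cv2.imwrite('pics/f1.png',np.hstack([a,cv2.copyMakeBorder(b,0,60,0,0,0)]))
E
```

```text
t 9.95 p [ 0.6292 -0.1904  0.2889] f [-0.09  0.58 -0.14] w -0.0 q [-0.37  0.29  1.33 -0.    1.52 -1.5 ]
top button n 233 ang [38.3 44.5 50.9] z 0.0889
top line n 8 ang [44.5 44.8 45.3] z 0.0694
top cheek tops n 397 ang [25.2 55.3 64.1] z 0.1005
line 10 [ 0.5481 -0.001   0.07  ] r 0.0933 ang 44.84
side button n 167 ang [38.1 43.9 50.1] z 0.0886
side cheek tops n 302 ang [25.4 33.7 61.5] z 0.1
```

View pics/f1.png

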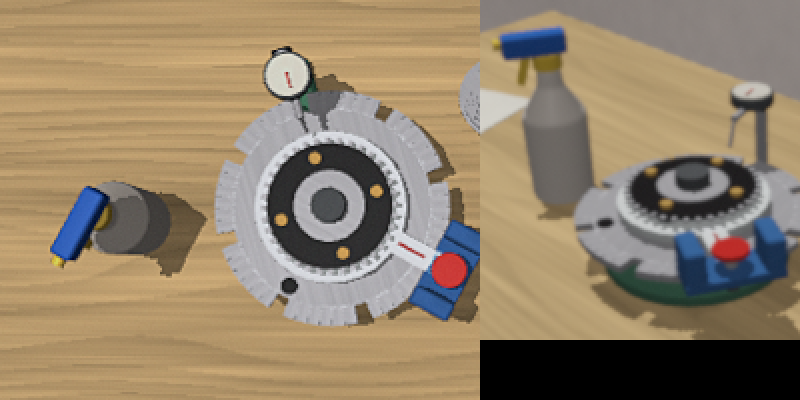

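The arm now covers the yellow disc. The button, at (449, 271) in the crop, is fully up at z ≈ 0.089 m, the same reading as at the start. The bottle hasn't moved and the gripper is clear. Handing in.

```bash
python3 -c "
from station import order; print(order.hand_in())"
```

```text
the job is handed in; nothing more can be done
None
```

The turntable is now in the notch marked by the yellow disc, with the plunger sprung fully back up, and the job is handed in. With the closed fingertips I pressed the plunger down about 13 mm, at roughly 7 N. I then turned the table counter-clockwise from above by about 45°, lifted straight off and moved clear. The move took about 10 s of the 45 s allowed.

**Position:** the red line read about 44.8° from the start, against 44.7° measured for the yellow disc before the move, and the arm now covers the disc.

**Plunger:** after release the button top read 0.089–0.090 m in all three cameras, the same height as at the start. The tool force was near zero, and the gripper touches nothing.

**Limits of the checks:**
- The table was carried by fingertip friction on the button; I saw no sign of contact with the cheek ahead.
- The side camera put the button about 1° off the other readings, which is within its calibration error.
- I didn't push on the table to test the lock; the button height and the angle are the evidence for it.
- The last picture shows the spray bottle where it was. I didn't re-measure the jar and cassette, but the arm didn't go near them.

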